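# Roll a column cartridge into its V-cradle and push it up to the stop

## Task

With the fingers only pushing from one side, never reaching around the bar to grip it and never lifting it, roll the steel column cartridge along the bench by its side, up the blue ramp and into the V-groove of the cradle. Once it lies in the groove, push it endwise along the groove until it rests against the orange end stop, then leave it lying there and move clear. Leave the amber jar, the tip box and the vial where they stand.

Things in the scene. Friction and masses are not known exactly. Their poses are not given: they have to be found in the camera images.
- column: Round steel bar (column cartridge), blue band at each end, 40 mm in diameter, 120 mm long, 0.25 to 0.5 kg, lying loose on the bench, free to roll. Origin: mid-length on its axis, 20 mm above the bench at the start, 25 mm in the groove. x runs along the bar; y and z turn as it rolls. Starts on the ramp side, 200 to 320 mm before the groove, up to 12 degrees out of line with it.
- cradle: Fixed blue V-cradle, 200 mm long. Origin: on the bench, under the groove's bottom, halfway along it. x runs along the groove to the orange stop, y from the ramp across the groove to the back wall, z up. The back wall stands at y = 26 to 36 mm, 36 mm high. The end at x = -100 mm is open. The bar starts with its centre at x = -35 to -5 mm; against the stop it is at x = 40 mm.
- bottle: Bystander: amber jar with white lid, 52 mm in diameter, 85 mm high. Origin at the centre of its underside.
- tipbox: Bystander: orange pipette-tip box with yellow lid, 119 x 82 mm, 62 mm high. Origin at the centre of its underside.
- vial: Bystander: clear vial with orange cap, 34 mm in diameter, 60 mm high. Origin at the centre of its underside.
- ramp_foot (a point): Middle of the ramp's lower edge, at cradle y = -85 mm. The blue ramp, as long as the cradle (200 mm), rises from the bench here to 10 mm high at y = -20 mm; a level crest 10 mm high follows to y = -14 mm, then the groove.
- groove (a point): Bottom of the white V-groove (slippery plastic; the bar slides in it with a few newtons) halfway along it, 2 mm above the bench. Its two flanks slope at 30 degrees to the level, up to 10 mm above the bench at y = -14 and +14 mm. A flat 10 mm high follows on the far side up to the back wall.
- stop (a point): Centre of the orange end stop's face where the bar's end must rest, at cradle x = 100 mm, 25 mm above the bench. The stop is a plate 12 mm thick, 42 mm high, from cradle y = -30 to 36 mm.
- column_a (a point): Point on the bar's axis, -35 mm along its x axis from mid-length.
- column_b (a point): Point on the bar's axis, +35 mm along its x axis from mid-length.
Mind the look-alikes: they are no part of the job. Leave any purple, red or turquoise look-alike of the column alone.

How it is judged:
By the outcome, as a careful person would: the job done as asked, in the order asked, and still so for the second after the job is handed in, with the robot touching nothing.
It also fails if it takes over 67 s, if anything falls off the work surface, if the arm or the gripper's body presses on something with over 40 N, if the wrist force passes 120 N, or if a joint passes its speed limit or range.

## Robot

A 6-joint arm with a two-finger parallel gripper is mounted at the origin on the work surface. World frame = base frame: x ahead of the robot, y to its left, z up, the work surface at z = 0. Lengths are in m, angles in degrees, forces in N, time in s.
With the tool pointing down it reaches from about 0.375 to 0.9 m from the base axis. Payload 3.1 kg.
Tool frame: the origin (TCP) lies on the centre line of the jaws, within the pads' length; the fingertips stand 19 mm ahead of it and the grasp point (between the pads) is the TCP; z points along the fingers, y is the direction in which the jaws open and shut (so a half turn about z gives the same grasp; the last joint's range is limited). The gripper opens to 87 mm and grips with 3 to 60 N. Pads are 19 mm wide; open, the fingers measure 117 mm over their backs; the gripper's body (75 mm by 190 mm) begins 51 mm behind the grasp point.
Start: joints at [54.803, 30.224, 82.088, -0, 67.689, -10.227], TCP at [0.264, 0.567, 0.242] pointing down, gripper open.
Joint ranges: [-176.69, 176.69], [-43.24, 126.21], [12.49, 139.97], [-82, 262], [0, 151.66], [-163.58, 163.58]. Speed limits (degrees/s): [159.86, 159.86, 180, 180, 180, 180].

## Interface

Orientations are given as a 3x3 rotation matrix whose columns are the frame's x, y, z axes.
In Python, from rig import bot gives the robot as it stands.
- The arm moves only by the tool carry_out, never from a script. Its argument "targets" is a list of rows, each a list of 6 numbers: the shift along the tool's x, y, z each as a share of 200 mm, from -1 to 1, then the turn, a rotation vector about the tool's x, y, z each as a share of pi/2 rad, from -1 to 1. In form: [[dx, dy, dz, ax, ay, az], ...]. A call has 1 to 20 rows; each row is the pose to reach, as a shift and turn from the pose measured when the call began, along the tool's axes at that moment; what a row does not reach only later rows make up. A row lasts 1/8 s, in which the tool goes at most 62.5 mm and 10.7 degrees, less where a joint would pass 70% of its speed; a pose out of reach is approached as far as the arm can. A call with a number of a shift or a turn outside -1 to 1 is refused whole. A call with a gripper value outside its range is refused whole. "jaw" is the gripper's target within -1 to 1 (fully open at 1, half-way at 0, shut at -1), set as the call begins (left out, the last holds). The fingers move at their own pace and stop on an object; the grip force is fixed at half the most. Time passes only in rows, so rows that repeat a pose let the fingers close. It gives the time, the measured TCP pose, the force and the opening at its end, in the units of the state.
- bot.read_state(): the state, without advancing time (a new reading comes with each control period).
- bot.capture(name): name is "side" or "top" or "wrist"; returns the picture (480x640x3 uint8, blue, green, red); there is no depth.
- bot.camera_info(name): a dict with "camera_matrix" (3x3 intrinsics, pixels), "k1" (the pictures are not rectified: a ray, as slopes to the right and down, at radius r is drawn at 1 + k1 r^2 times it, then the intrinsics apply), "view" (4x4, takes a point from world to camera coordinates); the wrist camera has in their place "mount" (4x4, takes a point from camera to tool coordinates, whose origin is the TCP and whose axes are the flange's). Camera axes: x right, y down, z forward; pixel columns grow to the right and rows downward; lengths in m; the calibration is good to about 2 mm. A picture is of the moment at which its call begins: read the wrist's pose just before it. camera_info takes no time and is no camera call.
- bot.hand_in(): hands the job in, once; it reports no verdict.
The state is a dict: "time_s": time; "joint_positions": joint angles; "qvel": joint speeds; "tau": joint torques, N m; "position": TCP position; "tcp_rot": TCP orientation; "force": force on the tool from outside, world axes, zero at the start; "moment": the same for the moment, N m; "opening": opening from 0.0 (shut) to 1.0 (fully open).
Only numpy, scipy, OpenCV 4.12 (cv2) and the standard library are available. Lean on these libraries where they do the work, as an engineer would, in place of code of your own. Each camera call takes 0.05 s, during which the arm holds its last target.

## Working session

There is one attempt and no reset: what is moved stays moved. The work goes in short steps, Python scripts to look and compute and a tool call to move; the robot and the scene stay as the last step left them, time stands still between calls to the robot, and variables do not carry over. Pictures are saved under pics/ and viewed, and the job is handed in when it is done.

Besides the shell and the picture viewer there is one more tool, called after "Request:" by a JSON object that holds its "fn" and its "kwargs". carry_out: Moves the arm, as the interface text tells. Shift numbers are shares of 200 mm and turn numbers shares of pi/2 rad, none past 1 either way. Its arguments: {"type":"object","properties":{"targets":{"type":"array"},"jaw":{"type":"number"}},"required":["targets"]}

```bash
mkdir -p pics; ls; python3 - <<'E'
from rig import bot
import cv2
s=bot.read_state();print(s)
for n in("side","top"):
    im=bot.capture(n);cv2.imwrite(f"pics/{n}0.png",im)
    print(n,bot.camera_info(n))
print(bot.camera_info("wrist"))
E
```

```text
pics
{'time_s': 0.0, 'joint_positions': array([ 5.48024953e+01,  3.02788040e+01,  8.21571593e+01, -6.69783053e-04,
        6.76885326e+01, -1.02276928e+01]), 'qvel': array([ 0.02148516,  0.05622899, -0.12384673,  0.05569691,  0.01446934,
       -0.03214176]), 'tau': array([ 8.26473879e-04, -4.40050292e+01, -1.76597178e+01,  6.34914148e-02,
        5.83246630e-02, -1.48025256e-04]), 'position': array([0.26340977, 0.566012  , 0.24056903]), 'tcp_rot': array([[-9.06531977e-01,  4.22135321e-01, -1.24359301e-03],
       [ 4.22136986e-01,  9.06530303e-01, -1.78183115e-03],
       [ 3.75180886e-04, -2.14025352e-03, -9.99997639e-01]]), 'force': array([0.0380406 , 0.00487503, 0.9028256 ]), 'moment': array([-0.06978344, -0.01493817, -0.01413153]), 'opening': 0.9962361965293192}
side {'camera_matrix': array([[444.54641337,   0.        , 320.69295892],
       [  0.        , 444.54641337, 243.09122592],
       [  0.        ,   0.        ,   1.        ]]), 'k1': 0.008786278360167876, 'view': array([[ 0.90815648, -0.41834289,  0.01552514, -0.49054758],
       [-0.27516823, -0.62447387, -0.73096842, 
[... 450 characters left out ...]
.08026652,  0.55769384],
       [ 0.08059326,  0.00967897, -0.99670008,  1.05753434],
       [ 0.        ,  0.        ,  0.        ,  1.        ]])}
{'camera_matrix': array([[345.33250554,   0.        , 322.75592418],
       [  0.        , 345.33250554, 237.90092397],
       [  0.        ,   0.        ,   1.        ]]), 'k1': -0.02403993773863355, 'mount': array([[ 2.52146824e-04, -9.68170748e-01, -2.50290510e-01,
         6.72900500e-02],
       [ 9.99999846e-01,  1.20295388e-04,  5.42091302e-04,
        -4.70445455e-04],
       [-4.94728147e-04, -2.50290608e-01,  9.68170629e-01,
        -1.44015113e-01],
       [ 0.00000000e+00,  0.00000000e+00,  0.00000000e+00,
         1.00000000e+00]])}
```

View pics/side0.png

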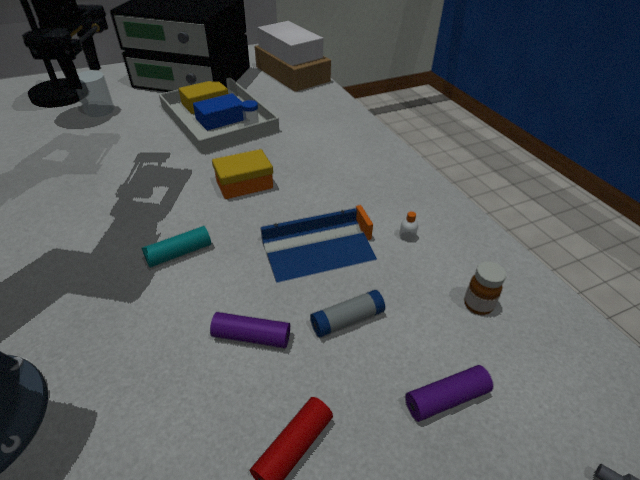

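View pics/top0.png

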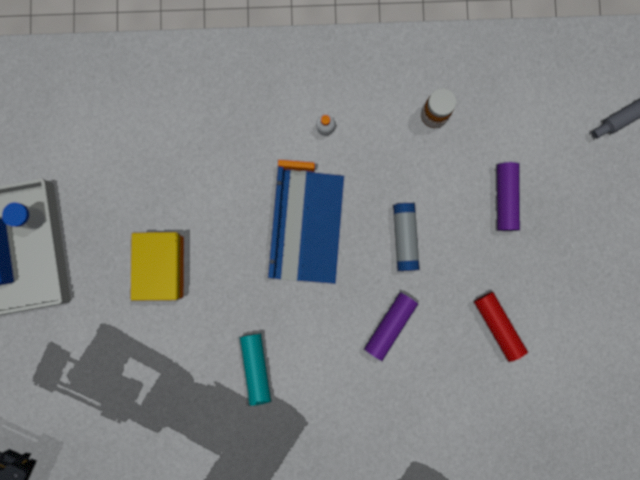

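The column is the steel bar with blue bands, at top (406,236) and side (348,313). The look-alikes are:
- purple at top (390,326) and (508,196)
- red at top (500,326)
- turquoise at top (255,368)

The cradle is at top (305,225), with its stop at (296,165).

```bash
cat > h.py <<'E'
import numpy as np, cv2
from rig import bot
def ray(n,uv):
    c=bot.camera_info(n);K=c["camera_matrix"]
    d=np.array([(uv[0]-K[0,2])/K[0,0],(uv[1]-K[1,2])/K[1,1]]);x=d.copy()
    for _ in range(10): x=d/(1+c["k1"]*(x@x))
    if n=="wrist":
        s=bot.read_state();T=np.eye(4);T[:3,:3]=s["tcp_rot"];T[:3,3]=s["position"];W=T@c["mount"]
    else: W=np.linalg.inv(c["view"])
    return W[:3,3],W[:3,:3]@np.array([x[0],x[1],1.])
def plane(n,uv,z):
    o,d=ray(n,uv);return o+d*(z-o[2])/d[2]
def proj(n,p):
    c=bot.camera_info(n);q=c["view"]@np.append(p,1);x=q[:2]/q[2];x=x*(1+c["k1"]*(x@x));K=c["camera_matrix"]
    return K[:2,:2]@x+K[:2,2]
def mask(im,lo,hi):
    return cv2.inRange(cv2.cvtColor(im,cv2.COLOR_BGR2HSV),lo,hi)
def rects(m,amin=60):
    cs,_=cv2.findContours(m,cv2.RETR_EXTERNAL,cv2.CHAIN_APPROX_NONE)
    return [(cv2.contourArea(c),cv2.minAreaRect(c)) for c in cs if cv2.contourArea(c)>amin]
E
python3 - <<'E'
from h import *
im=cv2.imread("pics/top0.png")
cv2.imwrite("pics/crop.png",cv2.resize(im[90:310,250:460],None,fx=3.4,fy=2.7,interpolation=cv2.INTER_CUBIC)[:600,:800])
b=mask(im,(95,120,40),(120,255,255))
for a,r in rects(b): print("blue",a,r)
o=mask(im,(5,150,100),(16,255,255))
for a,r in rects(o,30): print("or",a,r)
w=im.copy()
E
```

```text
blue 149.5 ((408.0, 265.5), (9.0, 20.0), 90.0)
blue 135.0 ((404.0, 208.0), (8.0, 20.0), 90.0)
blue 981.5 ((7.767463207244873, 242.81967163085938), (26.471359252929688, 81.74452209472656), 13.828651428222656)
blue 3846.0 ((320.3421325683594, 227.147705078125), (37.34595489501953, 108.11685943603516), 4.916565895080566)
blue 1123.0 ((278.9465026855469, 222.7638702392578), (12.041363716125488, 109.63587188720703), 5.11731481552124)
or 197.0 ((296.42071533203125, 164.4517364501953), (35.460426330566406, 6.80972957611084), 4.763640880584717)
or 46.5 ((325.5, 120.0), (8.0, 7.0), 90.0)
```

View pics/crop.png

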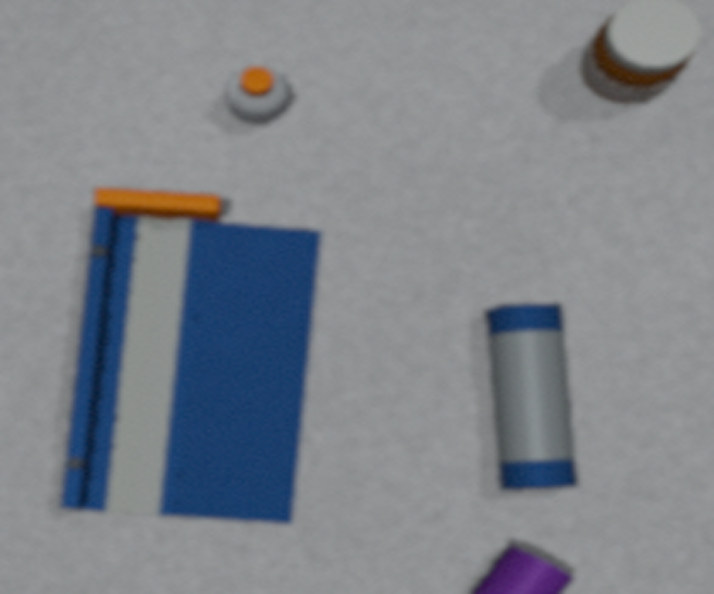

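The close crop confirms it: steel body with blue bands at both ends, at crop (532,398). The cradle's ramp is on the column side.

```bash
cat >> h.py <<'E'
def ramp(im):
    b=mask(im,(95,120,40),(120,255,255))
    cs,_=cv2.findContours(b,cv2.RETR_EXTERNAL,cv2.CHAIN_APPROX_NONE)
    c=[c for c in cs if cv2.contourArea(c)>3000][0]
    q=cv2.approxPolyDP(c,6,True).reshape(-1,2);return c,q
E
python3 - <<'E'
from h import *
im=cv2.imread("pics/top0.png")
c,q=ramp(im);print(q)
box=cv2.boxPoints(cv2.minAreaRect(c));print(box)
m=mask(im,(95,120,40),(120,255,255));fo=[];cr=[]
for v in range(185,272,4):
    u=np.where(m[v,290:360])[0]+290; 
    fo.append(plane("top",(u.max()+.5,v),0.0)); cr.append(plane("top",(u.min()-.5,v),0.010))
fo=np.array(fo);cr=np.array(cr)
pf=np.polyfit(fo[:,0],fo[:,1],1);pc=np.polyfit(cr[:,0],cr[:,1],1)
print("foot line",pf,"crest",pc, np.degrees(np.arctan([pf[0],pc[0]])))
for p in q: print(p,plane("top",p,0)[:2],plane("top",p,.01)[:2])
for s in ((408,265.5),(404,208)):print(plane("top",s,.034)[:2])
# column outline
g=cv2.GaussianBlur(im,(3,3),0)
# stop rect
r=cv2.boxPoints(((296.42,164.45),(35.46,6.81),4.76));
for p in r: print("stop",p,plane("top",p,.042)[:2])
E
```

```text
[[307 172]
 [298 279]
 [334 282]
 [342 176]]
[[297.10477 279.40686]
 [306.37094 171.6878 ]
 [343.5795  174.88855]
 [334.31332 282.6076 ]]
foot line [-0.11323926  0.12643319] crest [-0.11297936  0.19416095] [-6.46061024 -6.44590757]
[307 172] [0.68864342 0.11569196] [0.68668993 0.11541517]
[298 279] [0.49260481 0.13749807] [0.49243322 0.13702308]
[334 282] [0.48523736 0.07236365] [0.48513273 0.07248069]
[342 176] [0.6791483  0.05155513] [0.67728112 0.05186132]
[ 0.50995183 -0.05819337]
[ 0.6119633 -0.0553173]
stop [278.4686  166.37198] [0.69215322 0.16482989]
stop [279.03372 159.58548] [0.70432179 0.16353377]
stop [314.37143 162.52802] [0.69701624 0.10099119]
stop [313.8063  169.31451] [0.68486807 0.10234273]
```

Request:
{"fn": "carry_out", "kwargs": {"targets": [[-0.23, -0.2, 0, 0, 0, 0], [-0.46, -0.4, 0, 0, 0, 0], [-0.7, -0.6, 0, 0, 0, 0], [-0.93, -0.81, 0, 0, 0, 0], [-0.93, -0.81, 0, 0, 0, 0]], "jaw": 0.2}}

```text
time_s: 0.72
position: [0.3648, 0.3372, 0.2407]
tcp_rot: [[-0.904, 0.428, -0.002], [0.428, 0.904, -0.003], [0.001, -0.004, -1.0]]
force: [0.4, 0.8, -0.2]
opening: 0.615
```

Request:
{"fn": "carry_out", "kwargs": {"targets": [[-0.23, -0.2, 0, 0, 0, 0.1], [-0.46, -0.4, 0, 0, 0, 0.2], [-0.7, -0.6, 0, 0, 0, 0.3], [-0.93, -0.81, 0, 0, 0, 0.4], [-0.93, -0.81, 0, 0, 0, 0.5], [-0.93, -0.81, 0, 0, 0, 0.6], [-0.93, -0.81, 0, 0, 0, 0.7], [-0.93, -0.81, 0, 0, 0, 0.7]]}}

```text
time_s: 1.72
position: [0.4636, 0.1121, 0.2409]
tcp_rot: [[-0.032, 0.999, -0.003], [0.999, 0.032, -0.003], [-0.003, -0.003, -1.0]]
force: [0.2, -0.3, -0.4]
opening: 0.6
```

```bash
cat >> h.py <<'E'
from scipy.spatial.transform import Rotation as Ro
ORI=np.array([.5915,.143]);YAW=-6.45
def rot(y):
    y=np.radians(y);Y=np.array([np.cos(y),np.sin(y),0]);Z=np.array([0,0,-1.]);return np.column_stack([np.cross(Y,Z),Y,Z])
def cr2w(x,y):
    a=np.radians(YAW);return ORI+np.array([x*np.cos(a)-y*np.sin(a),x*np.sin(a)+y*np.cos(a)])
def w2cr(p):
    a=np.radians(YAW);d=np.array(p)[:2]-ORI;return np.array([d[0]*np.cos(a)+d[1]*np.sin(a),-d[0]*np.sin(a)+d[1]*np.cos(a)])
def go(p,yaw):
    s=bot.read_state();R=s["tcp_rot"]
    return np.round(np.r_[R.T@(np.array(p)-s["position"])/.2,Ro.from_matrix(R.T@rot(yaw)).as_rotvec()/(np.pi/2)],3)
def stat():
    s=bot.read_state();R=s["tcp_rot"];print(s["time_s"],s["position"].round(4),"yaw",np.degrees(np.arctan2(R[1,1],R[0,1])).round(2),"cr",(w2cr(s["position"])*1000).round(1),"F",s["force"].round(2),s["opening"])
E
python3 -c "
from h import *
stat();print(go([.5625,-.112,.24],1.6))"
```

```text
1.725 [0.4636 0.1121 0.2409] yaw 1.82 cr [-123.6  -45.1] F [ 0.22 -0.33 -0.37] 0.5999949651728846
[-1.136  0.459  0.007 -0.002  0.002  0.002]
```

Request:
{"fn": "carry_out", "kwargs": {"targets": [[-0.25, 0.12, 0, 0, 0, 0], [-0.5, 0.23, 0, 0, 0, 0], [-0.75, 0.35, 0, 0, 0, 0], [-1.0, 0.46, 0, 0, 0, 0], [-1.0, 0.46, 0, 0, 0, 0]]}}

```text
time_s: 2.35
position: [0.5643, -0.088, 0.241]
tcp_rot: [[-0.031, 1.0, -0.0], [1.0, 0.031, -0.004], [-0.004, -0.0, -1.0]]
force: [-0.6, 0.4, -0.1]
opening: 0.603
```

```bash
python3 -c "
from h import *
stat();im=bot.capture('wrist');cv2.imwrite('pics/w1.png',im);
for a,r in rects(mask(im,(95,120,40),(120,255,255))): print(a,r,plane('wrist',r[0],.03))
print(go([.5625,-.112,.1],1.6),go([.5625,-.112,.033],1.6))"
```

```text
2.35 [ 0.5643 -0.088   0.241 ] yaw 1.76 cr [  -1.1 -232.6] F [-0.57  0.38 -0.1 ] 0.6033740311039701
603.5 ((371.0, 184.5), (37.0, 18.0), 90.0) [ 0.61063472 -0.05250866  0.03      ]
600.5 ((269.5, 184.5), (37.0, 19.0), 90.0) [ 0.50704101 -0.05586381  0.03      ]
13658.0 ((349.63934326171875, 28.402332305908203), (205.74554443359375, 81.43321990966797), 8.723380088806152) [0.58163052 0.09018892 0.03      ]
[-0.13  -0.002  0.704 -0.002  0.001  0.002] [-1.290e-01 -1.000e-03  1.039e+00 -2.000e-03  1.000e-03  2.000e-03]
```

View pics/w1.png

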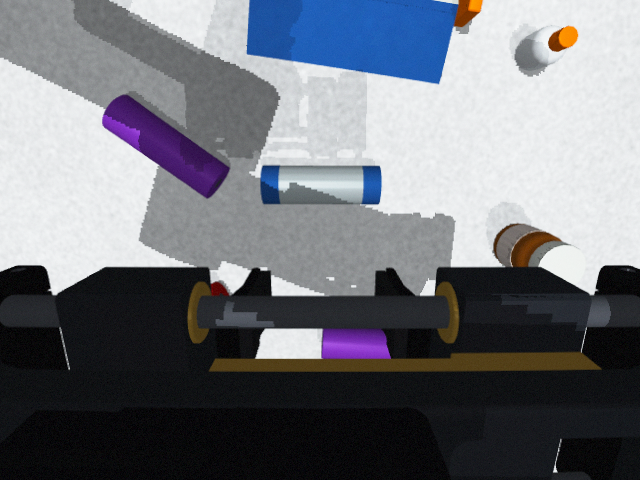

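The wrist view shows the column at (321,184). It gives about (0.559,-0.055) with yaw 1.8°, which agrees with the top view. Next I'll descend behind it.

Request:
{"fn": "carry_out", "kwargs": {"targets": [[-0.06, 0, 0.25, 0, 0, 0], [-0.13, 0, 0.5, 0, 0, 0], [-0.13, 0, 0.7, 0, 0, 0], [-0.13, 0, 0.85, 0, 0, 0], [-0.13, 0, 0.95, 0, 0, 0], [-0.13, 0, 1.0, 0, 0, 0], [-0.13, 0, 1.0, 0, 0, 0]]}}

```text
time_s: 3.28
position: [0.5623, -0.1109, 0.0405]
tcp_rot: [[-0.034, 0.999, -0.004], [0.999, 0.034, -0.001], [-0.001, -0.004, -1.0]]
force: [0.3, 0.1, 0.0]
opening: 0.602
```

```bash
python3 -c "
from h import *
stat();im=bot.capture('side');cv2.imwrite('pics/s1.png',cv2.resize(im[220:420,220:520],None,fx=2.5,fy=2.5));"
```

```text
3.275 [ 0.5623 -0.1109  0.0405] yaw 1.94 cr [  -0.5 -255.5] F [0.27 0.06 0.01] 0.6022242107321649
```

View pics/s1.png

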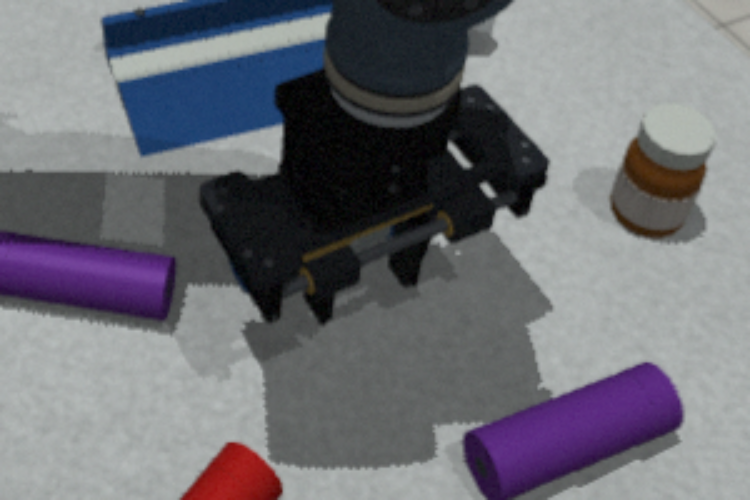

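```bash
python3 -c "
from h import *
stat()
for y,x,yaw,z in((-229,-4.5,1.9,.034),(-190,-9,-1.5,.034),(-150,-13,-5.5,.034),(-135,-14,-6.45,.034),(-115,-14,-6.45,.034)):
    p=cr2w(x/1000,y/1000);print(y,go([*p,z],yaw))"
```

```text
3.325 [ 0.5628 -0.1113  0.0412] yaw 1.91 cr [ 1.00e-01 -2.56e+02] F [-0.02 -0.39  0.12] 0.5982960975460117
-229 [ 0.137 -0.003  0.036 -0.002  0.001  0.   ]
-190 [ 0.333  0.003  0.035 -0.002  0.001  0.038]
-150 [ 0.534  0.012  0.035 -0.002  0.001  0.082]
-135 [ 0.609  0.018  0.035 -0.002  0.001  0.093]
-115 [ 0.708  0.033  0.034 -0.002  0.001  0.093]
```

Request:
{"fn": "carry_out", "kwargs": {"targets": [[0.04, 0, 0.02, 0, 0, 0], [0.08, 0, 0.035, 0, 0, 0], [0.11, 0, 0.035, 0, 0, 0], [0.14, 0, 0.035, 0, 0, 0], [0.17, 0, 0.035, 0, 0, 0.006], [0.2, 0, 0.035, 0, 0, 0.012], [0.235, 0, 0.035, 0, 0, 0.018], [0.27, 0, 0.035, 0, 0, 0.025], [0.305, 0, 0.035, 0, 0, 0.032], [0.34, 0.003, 0.035, 0, 0, 0.04], [0.375, 0.005, 0.035, 0, 0, 0.048], [0.41, 0.007, 0.035, 0, 0, 0.056], [0.445, 0.009, 0.035, 0, 0, 0.064], [0.48, 0.01, 0.035, 0, 0, 0.071], [0.515, 0.012, 0.035, 0, 0, 0.078], [0.545, 0.014, 0.035, 0, 0, 0.084], [0.57, 0.016, 0.035, 0, 0, 0.09], [0.59, 0.018, 0.035, 0, 0, 0.093]]}}

```text
time_s: 5.58
position: [0.5625, 0.007, 0.0339]
tcp_rot: [[0.113, 0.994, -0.003], [0.994, -0.113, -0.002], [-0.002, -0.002, -1.0]]
force: [0.5, 0.0, 0.1]
opening: 0.598
```

```bash
python3 -c "
from h import *
stat();im=bot.capture('wrist');cv2.imwrite('pics/w2.png',im)
im=bot.capture('top');cv2.imwrite('pics/t2.png',cv2.resize(im[80:380,220:560],None,fx=2,fy=2));stat()"
```

```text
5.575 [0.5625 0.007  0.0339] yaw -6.48 cr [ -13.5 -138.4] F [0.52 0.   0.14] 0.598317591525193
5.675 [0.5625 0.0071 0.0339] yaw -6.44 cr [ -13.5 -138.3] F [ 0.82 -0.13  0.66] 0.6040171007408668
```

View pics/w2.png

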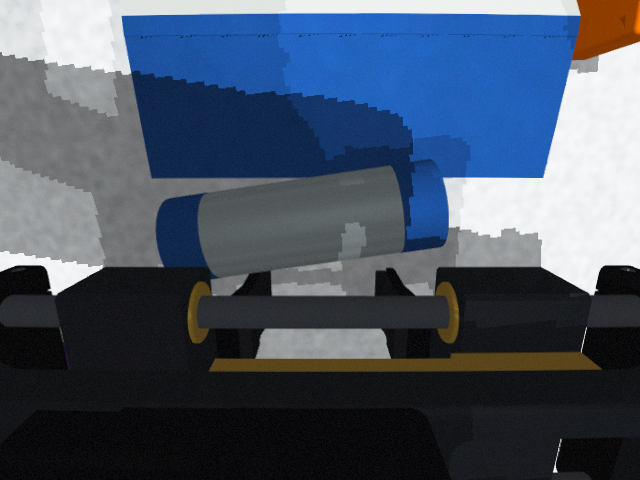

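View pics/t2.png

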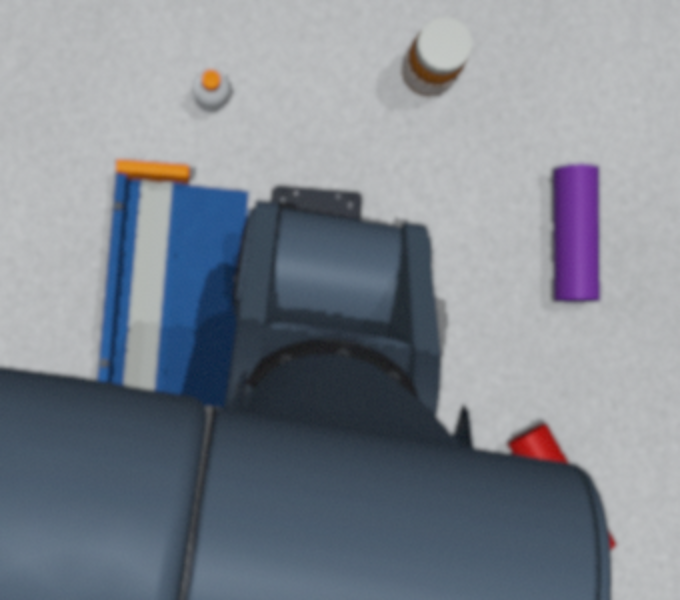

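The wrist view shows the bar rolled ahead to the ramp foot at (302,220). It is still 8° out, with its right end already at the ramp. A gentle further push should square it between the ramp edge and the fingers.

Request:
{"fn": "carry_out", "kwargs": {"targets": [[0.015, -0.01, 0, 0, 0, 0], [0.03, -0.02, 0, 0, 0, 0], [0.045, -0.03, 0, 0, 0, 0], [0.06, -0.04, 0, 0, 0, 0], [0.075, -0.04, 0, 0, 0, 0], [0.09, -0.04, 0, 0, 0, 0], [0.1, -0.04, 0, 0, 0, 0], [0.1, -0.04, 0, 0, 0, 0]]}}

```text
time_s: 6.68
position: [0.5568, 0.0281, 0.0339]
tcp_rot: [[0.112, 0.994, -0.003], [0.994, -0.112, -0.002], [-0.002, -0.003, -1.0]]
force: [0.8, -0.3, -0.1]
opening: 0.604
```

```bash
python3 -c "
from h import *
stat();im=bot.capture('wrist');cv2.imwrite('pics/w3.png',im);stat()"
```

```text
6.675 [0.5568 0.0281 0.0339] yaw -6.43 cr [ -21.6 -118.1] F [ 0.76 -0.35 -0.07] 0.6038088279033924
6.725 [0.5568 0.028  0.0339] yaw -6.44 cr [ -21.5 -118.2] F [-1.01  0.4   0.17] 0.5995036929145066
```

View pics/w3.png

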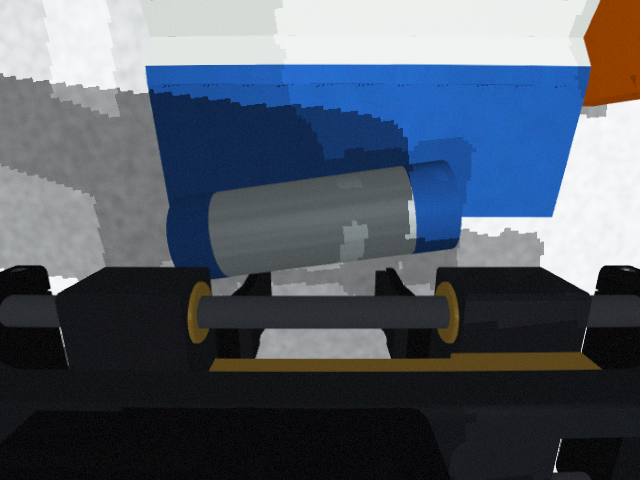

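The bar keeps its 8° while rolling onto the ramp, because rolling is freer than yawing. The groove should square it, so I'll continue up the ramp, raising the fingertips with the slope and following the small drift.

Request:
{"fn": "carry_out", "kwargs": {"targets": [[0.02, -0.005, -0.003, 0, 0, 0], [0.04, -0.01, -0.006, 0, 0, 0], [0.06, -0.01, -0.01, 0, 0, 0], [0.08, -0.015, -0.013, 0, 0, 0], [0.1, -0.015, -0.016, 0, 0, 0], [0.12, -0.02, -0.02, 0, 0, 0], [0.14, -0.02, -0.023, 0, 0, 0], [0.16, -0.025, -0.026, 0, 0, 0], [0.18, -0.03, -0.03, 0, 0, 0], [0.2, -0.03, -0.033, 0, 0, 0], [0.22, -0.035, -0.035, 0, 0, 0], [0.24, -0.035, -0.035, 0, 0, 0], [0.26, -0.04, -0.035, 0, 0, 0], [0.26, -0.04, -0.035, 0, 0, 0]]}}

```text
time_s: 8.48
position: [0.5544, 0.0811, 0.0406]
tcp_rot: [[0.112, 0.994, -0.003], [0.994, -0.112, -0.002], [-0.002, -0.003, -1.0]]
force: [0.1, 0.1, 0.4]
opening: 0.601
```

```bash
python3 -c "
from h import *
stat();im=bot.capture('wrist');cv2.imwrite('pics/w4.png',im);stat()"
```

```text
8.475 [0.5544 0.0811 0.0406] yaw -6.42 cr [-29.9 -65.6] F [0.09 0.09 0.39] 0.6007843038845481
8.525 [0.5545 0.081  0.0406] yaw -6.42 cr [-29.8 -65.8] F [-0.21  0.32 -0.14] 0.6017025649942834
```

View pics/w4.png

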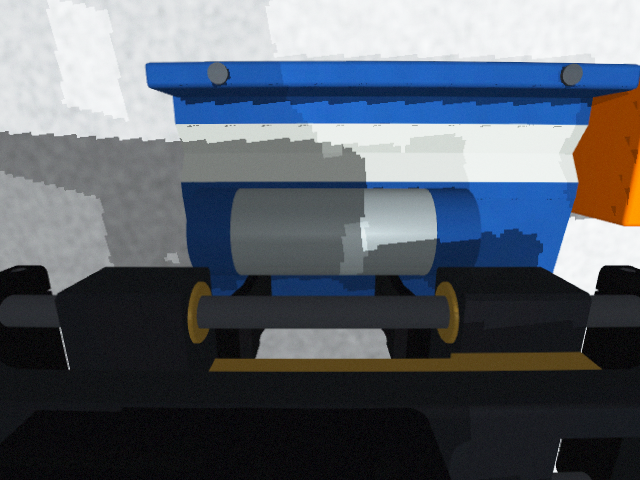

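The bar is now square to the groove on the ramp, centred at about (335,230) and touching both fingers. Next it goes over the crest.

Request:
{"fn": "carry_out", "kwargs": {"targets": [[0.015, 0, 0, 0, 0, 0], [0.03, 0, 0, 0, 0, 0], [0.045, 0, 0, 0, 0, 0], [0.06, 0, 0, 0, 0, 0], [0.075, 0, 0, 0, 0, 0], [0.09, 0, 0, 0, 0, 0], [0.105, 0, 0, 0, 0, 0], [0.12, 0, 0, 0, 0, 0], [0.135, 0, 0, 0, 0, 0], [0.145, 0, 0, 0, 0, 0], [0.145, 0, 0, 0, 0, 0], [0.145, 0, 0, 0, 0, 0]]}}

```text
time_s: 10.02
position: [0.5577, 0.1097, 0.0405]
tcp_rot: [[0.112, 0.994, -0.003], [0.994, -0.112, -0.002], [-0.002, -0.003, -1.0]]
force: [0.1, 0.8, -0.1]
opening: 0.599
```

```bash
python3 -c "
from h import *
stat();im=bot.capture('wrist');cv2.imwrite('pics/w5.png',im);stat()"
```

```text
10.025 [0.5577 0.1097 0.0405] yaw -6.43 cr [-29.8 -36.8] F [ 0.13  0.76 -0.06] 0.59926523204485
10.075 [0.5577 0.1097 0.0405] yaw -6.43 cr [-29.9 -36.9] F [ 0.19  0.   -0.96] 0.5955375931117627
```

View pics/w5.png

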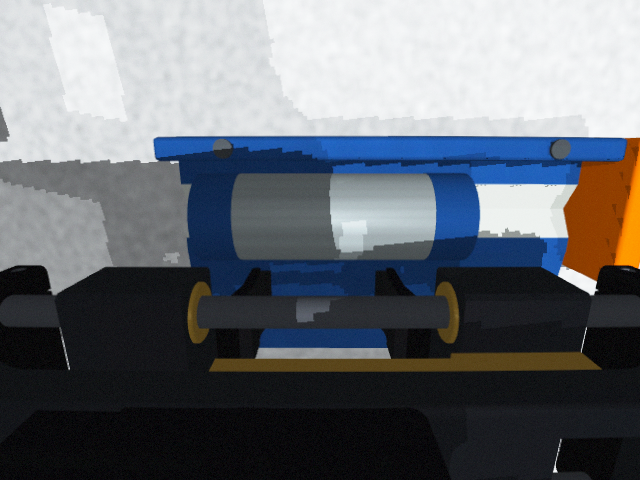

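The bar looks seated in the groove at (335,215). I'll back off, rise and check.

Request:
{"fn": "carry_out", "kwargs": {"targets": [[-0.08, 0, 0, 0, 0, 0], [-0.15, 0, -0.05, 0, 0, 0], [-0.25, -0.2, -0.3, 0, 0, 0], [-0.25, -0.45, -0.55, 0, 0, 0], [-0.2, -0.7, -0.6, 0, 0, 0], [-0.1, -0.8, -0.6, 0, 0, 0], [-0.1, -0.8, -0.6, 0, 0, 0]], "jaw": -1}}

```text
time_s: 10.95
position: [0.3952, 0.108, 0.162]
tcp_rot: [[0.111, 0.994, -0.003], [0.994, -0.111, -0.002], [-0.002, -0.003, -1.0]]
force: [0.5, -0.0, 1.5]
opening: 0.012
```

```bash
python3 -c "
from h import *
stat()
im=bot.capture('wrist');cv2.imwrite('pics/w6.png',im)
for a,r in rects(mask(im,(95,120,40),(120,255,255)),200): print(a,r,w2cr(plane('wrist',r[0],.035))*1000)
im=bot.capture('side');cv2.imwrite('pics/s6.png',cv2.resize(im[150:350,180:480],None,fx=2.5,fy=2.5));"
```

```text
10.95 [0.3952 0.108  0.162 ] yaw -6.36 cr [-191.1  -56.9] F [ 0.55 -0.03  1.55] 0.011653348399940994
27868.0 ((530.0, 185.0), (140.0, 218.0), 90.0) [-25.77509728 -16.65381852]
```

View pics/w6.png

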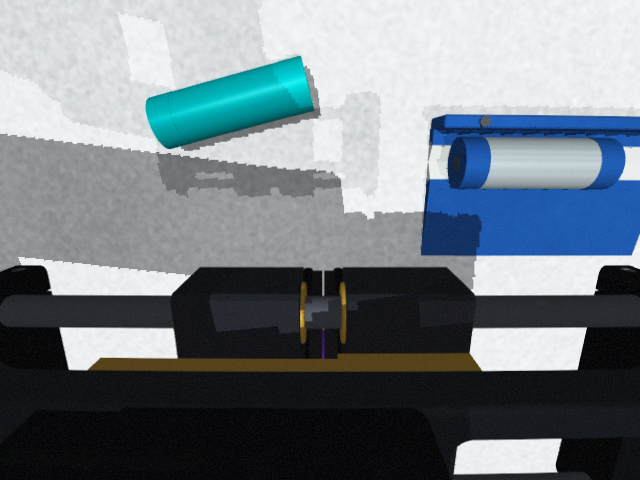

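View pics/s6.png

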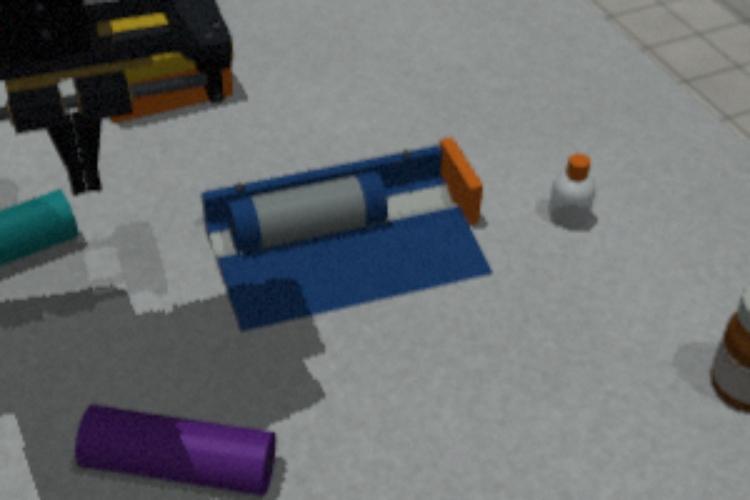

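The side view (crop 308,210) and wrist view (535,163) show the bar in the white groove. Next I'll locate its near end.

```bash
python3 -c "
from h import *
for u in ((449,163),(456,163),(624,158)):
    p=plane('wrist',u,.027);print(u,p,w2cr(p)*1000)
for u in((310,100),(320,115)):print('turq',w2cr(plane('wrist',u,.02))*1000)
for u in((428,165),(427,180)):print('open end',w2cr(plane('wrist',u,.01))*1000)
stat()
im=bot.capture('top')
cv2.imwrite('pics/t6.png',cv2.resize(im[90:390,220:440],None,fx=2.6,fy=2)[:600])
for x,z in((-135,.1),(-135,.037)): print(go([*cr2w(x/1000,0.001),z],YAW))"
```

```text
(449, 163) [0.50451265 0.15217133 0.027     ] [-87.46701716  -0.65854059]
(456, 163) [0.51005847 0.15156863 0.027     ] [-81.88859759  -0.63443142]
(624, 158) [0.64543014 0.14119117 0.027     ] [53.79197058  4.26092654]
turq [-197.37125226   46.8292171 ]
turq [-189.62108265   35.74227954]
open end [-98.98321389  -3.06458913]
open end [-98.90247008 -15.56996469]
11.05 [0.3982 0.1073 0.1617] yaw -6.44 cr [-188.1  -57.2] F [-0.06 -0.36 -0.52] 0.008523490914236324
[ 0.292  0.263  0.306 -0.     0.001 -0.   ]
[ 0.293  0.264  0.621 -0.     0.001 -0.   ]
```

View pics/t6.png

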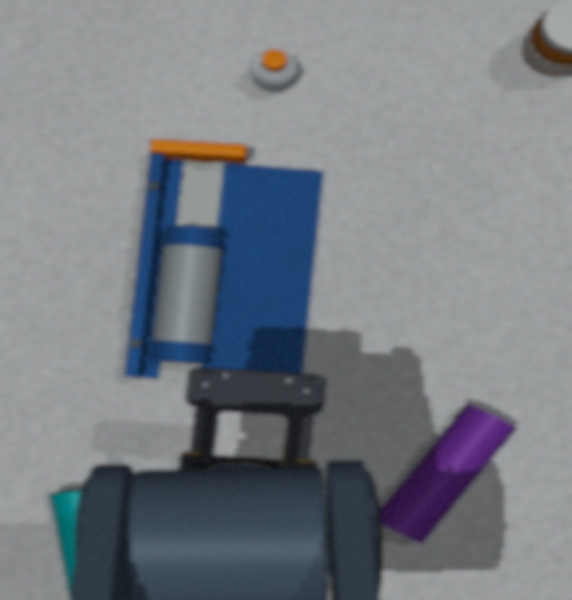

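Request:
{"fn": "carry_out", "kwargs": {"targets": [[0.1, 0.09, 0, 0, 0, 0], [0.2, 0.18, 0.05, 0, 0, 0], [0.29, 0.265, 0.15, 0, 0, 0], [0.29, 0.265, 0.3, 0, 0, 0], [0.29, 0.265, 0.45, 0, 0, 0], [0.29, 0.265, 0.55, 0, 0, 0], [0.29, 0.265, 0.615, 0, 0, 0], [0.29, 0.265, 0.615, 0, 0, 0], [0.29, 0.265, 0.615, 0, 0, 0]]}}

```text
time_s: 12.22
position: [0.4584, 0.1584, 0.0386]
tcp_rot: [[0.113, 0.994, 0.0], [0.994, -0.113, -0.002], [-0.002, 0.0, -1.0]]
force: [0.3, 0.3, -0.7]
opening: 0.004
```

```bash
python3 -c "
from h import *
stat()
im=bot.capture('side');cv2.imwrite('pics/s7.png',cv2.resize(im[150:350,180:480],None,fx=2.5,fy=2.5));print(go([*cr2w(-.04,0.001),.037],YAW))"
```

```text
12.225 [0.4584 0.1584 0.0386] yaw -6.49 cr [-134.     0.4] F [ 0.32  0.27 -0.67] 0.004175092818228502
[ 0.003  0.47   0.01   0.001  0.001 -0.   ]
```

View pics/s7.png

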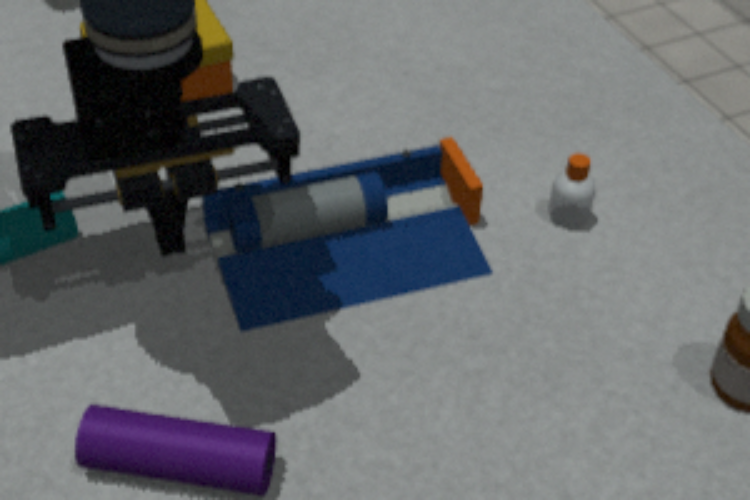

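Request:
{"fn": "carry_out", "kwargs": {"targets": [[0.002, 0.03, 0.005, 0, 0, 0], [0.002, 0.06, 0.005, 0, 0, 0], [0.002, 0.09, 0.005, 0, 0, 0], [0.002, 0.12, 0.005, 0, 0, 0], [0.002, 0.145, 0.005, 0, 0, 0], [0.002, 0.17, 0.005, 0, 0, 0], [0.002, 0.195, 0.005, 0, 0, 0], [0.002, 0.22, 0.005, 0, 0, 0], [0.002, 0.245, 0.005, 0, 0, 0], [0.002, 0.27, 0.005, 0, 0, 0], [0.002, 0.295, 0.005, 0, 0, 0], [0.002, 0.32, 0.005, 0, 0, 0], [0.002, 0.345, 0.005, 0, 0, 0], [0.002, 0.37, 0.005, 0, 0, 0], [0.002, 0.385, 0.005, 0, 0, 0], [0.002, 0.395, 0.005, 0, 0, 0], [0.002, 0.4, 0.005, 0, 0, 0]]}}

```text
time_s: 14.4
position: [0.5379, 0.1499, 0.038]
tcp_rot: [[0.113, 0.994, 0.0], [0.994, -0.113, -0.002], [-0.002, 0.001, -1.0]]
force: [-0.6, -0.1, -0.1]
opening: 0.006
```

```bash
python3 -c "
from h import *
stat()
im=bot.capture('side');cv2.imwrite('pics/s8.png',cv2.resize(im[150:350,180:480],None,fx=2.5,fy=2.5));print(go([*cr2w(-.04,0.001),.037],YAW))"
```

```text
14.4 [0.5379 0.1499 0.038 ] yaw -6.48 cr [-54.    0.8] F [-0.58 -0.11 -0.07] 0.005905241714751778
[ 0.001  0.069  0.005  0.001  0.001 -0.   ]
```

View pics/s8.png

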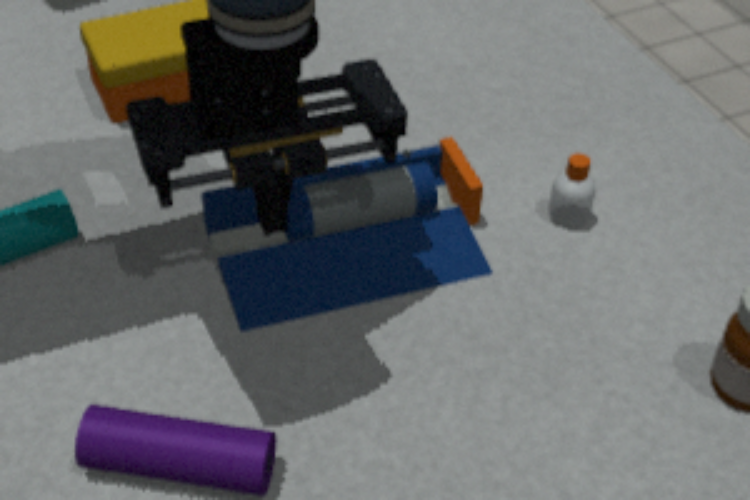

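Request:
{"fn": "carry_out", "kwargs": {"targets": [[0.001, 0.015, 0.002, 0, 0, 0], [0.001, 0.03, 0.002, 0, 0, 0], [0.001, 0.045, 0.002, 0, 0, 0], [0.001, 0.055, 0.002, 0, 0, 0], [0.001, 0.065, 0.002, 0, 0, 0], [0.001, 0.07, 0.002, 0, 0, 0], [0.001, 0.075, 0.002, 0, 0, 0]]}}

```text
time_s: 15.32
position: [0.5529, 0.1484, 0.0376]
tcp_rot: [[0.113, 0.994, 0.001], [0.994, -0.113, -0.002], [-0.002, 0.001, -1.0]]
force: [-1.9, 1.1, 1.8]
opening: 0.007
```

Request:
{"fn": "carry_out", "kwargs": {"targets": [[0, 0.004, 0, 0, 0, 0], [0, 0.008, 0, 0, 0, 0], [0, 0.012, 0, 0, 0, 0]]}}

```text
time_s: 15.7
position: [0.5553, 0.1481, 0.0376]
tcp_rot: [[0.113, 0.994, 0.001], [0.994, -0.113, -0.002], [-0.002, 0.001, -1.0]]
force: [-1.4, 0.7, 1.3]
opening: 0.007
```

```bash
python3 -c "
from h import *
stat()
im=bot.capture('side');cv2.imwrite('pics/s9.png',cv2.resize(im[180:280,260:410],None,fx=5,fy=5,interpolation=2))"
```

```text
15.7 [0.5553 0.1481 0.0376] yaw -6.48 cr [-36.5   1. ] F [-1.4   0.74  1.31] 0.006680639533387216
```

View pics/s9.png

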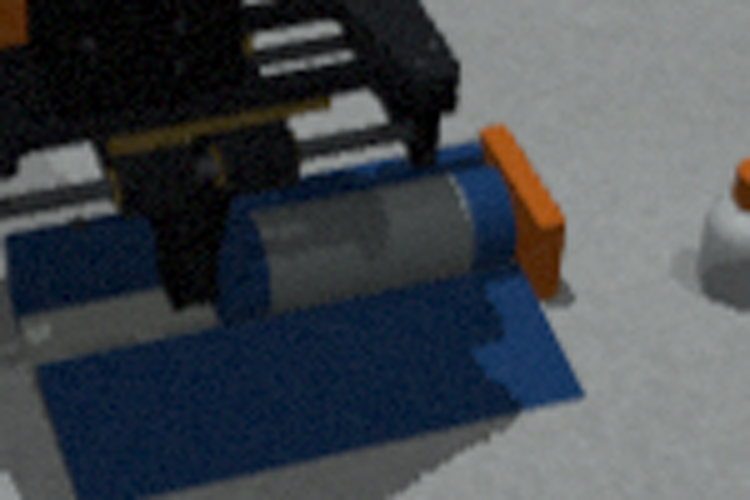

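The bar's end is nearly at the stop (crop 518,210). I'll creep on until the force rises.

Request:
{"fn": "carry_out", "kwargs": {"targets": [[0, 0.004, 0, 0, 0, 0], [0, 0.008, 0, 0, 0, 0], [0, 0.012, 0, 0, 0, 0], [0, 0.012, 0, 0, 0, 0]]}}

```text
time_s: 16.25
position: [0.5582, 0.1478, 0.0376]
tcp_rot: [[0.113, 0.994, 0.001], [0.994, -0.113, -0.002], [-0.002, 0.001, -1.0]]
force: [-0.3, 0.6, 1.0]
opening: 0.002
```

Request:
{"fn": "carry_out", "kwargs": {"targets": [[0, 0.005, 0, 0, 0, 0], [0, 0.01, 0, 0, 0, 0], [0, 0.01, 0, 0, 0, 0]]}}

```text
time_s: 16.62
position: [0.5601, 0.1476, 0.0376]
tcp_rot: [[0.113, 0.994, 0.001], [0.994, -0.113, -0.002], [-0.002, 0.001, -1.0]]
force: [-1.7, 0.3, 0.3]
opening: 0.006
```

Request:
{"fn": "carry_out", "kwargs": {"targets": [[0, 0.004, 0, 0, 0, 0], [0, 0.008, 0, 0, 0, 0], [0, 0.008, 0, 0, 0, 0]]}}

```text
time_s: 17.0
position: [0.5604, 0.1475, 0.0375]
tcp_rot: [[0.113, 0.994, -0.002], [0.994, -0.113, -0.002], [-0.002, -0.001, -1.0]]
force: [-5.5, 1.5, 3.7]
opening: 0.006
```

Request:
{"fn": "carry_out", "kwargs": {"targets": [[0, 0.004, 0, 0, 0, 0], [0, 0.008, 0, 0, 0, 0], [0, 0.008, 0, 0, 0, 0]]}}

```text
time_s: 17.38
position: [0.5604, 0.1475, 0.0375]
tcp_rot: [[0.113, 0.994, -0.005], [0.994, -0.113, -0.002], [-0.002, -0.005, -1.0]]
force: [-6.7, 1.4, 5.5]
opening: 0.009
```

```bash
python3 -c "
from h import *
stat()
im=bot.capture('side');cv2.imwrite('pics/s10.png',cv2.resize(im[180:280,260:410],None,fx=5,fy=5,interpolation=2))"
```

```text
17.375 [0.5604 0.1475 0.0375] yaw -6.48 cr [-31.4   1. ] F [-6.71  1.4   5.48] 0.008664690544140907
```

View pics/s10.png

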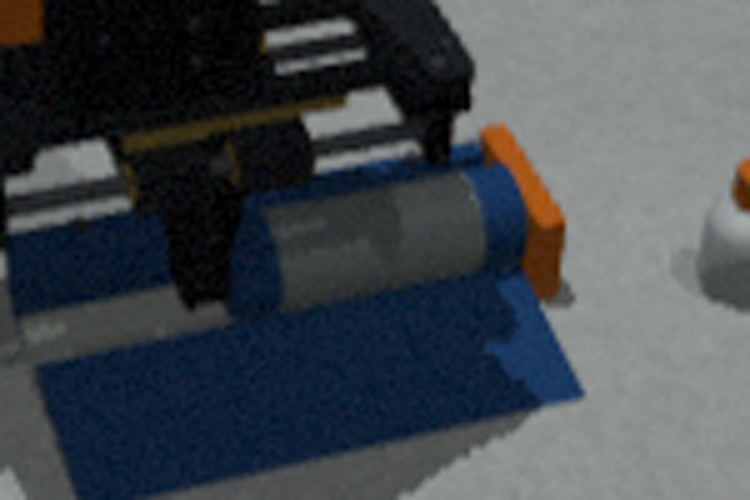

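The arm stopped advancing and the force rose to 7 N, so the bar is against the stop. Now retreating straight back, then up and clear.

Request:
{"fn": "carry_out", "kwargs": {"targets": [[0, -0.02, 0, 0, 0, 0], [0, -0.06, 0, 0, 0, 0], [0, -0.15, 0, 0, 0, 0], [0, -0.25, -0.1, 0, 0, 0], [0, -0.35, -0.3, 0, 0, 0], [0, -0.5, -0.55, 0, 0, 0], [0, -0.6, -0.75, 0, 0, 0], [0, -0.6, -0.75, 0, 0, 0]]}}

```text
time_s: 18.42
position: [0.4428, 0.1617, 0.1909]
tcp_rot: [[0.112, 0.994, 0.003], [0.994, -0.112, -0.001], [-0.001, 0.003, -1.0]]
force: [1.4, -0.5, -0.2]
opening: 0.003
```

```bash
python3 -c "
from h import *
stat()
im=bot.capture('side');cv2.imwrite('pics/s11.png',cv2.resize(im[180:280,260:410],None,fx=5,fy=5,interpolation=2))
im=bot.capture('top');cv2.imwrite('pics/t11.png',cv2.resize(im[90:390,220:520],None,fx=2,fy=2))"
```

```text
18.425 [0.4428 0.1617 0.1909] yaw -6.43 cr [-149.9    1.9] F [ 1.38 -0.46 -0.24] 0.0032099468066510723
```

View pics/s11.png

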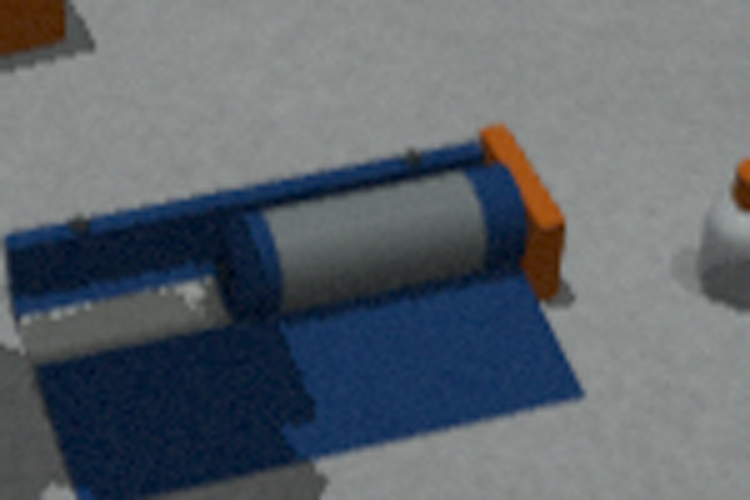

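View pics/t11.png

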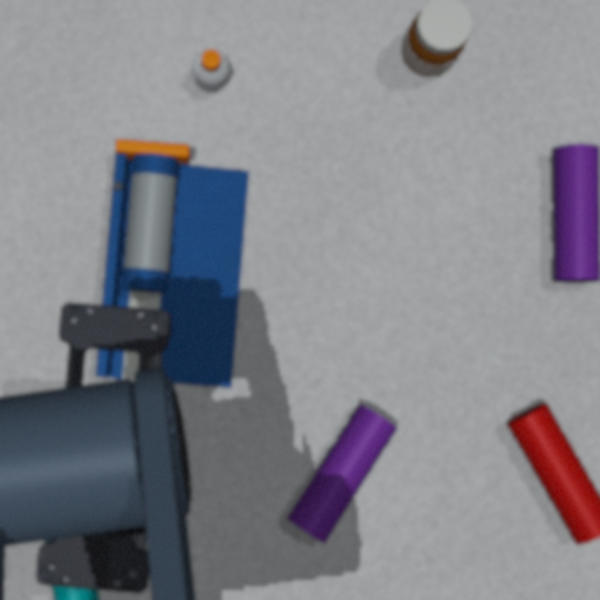

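The side view (end at 520,215) and top view (bar at 148,215) show the bar level in the groove, its end on the orange stop. The jar, vial and look-alikes stand where they were. I'll do a quick bystander check and then hand in.

```bash
python3 -c "
from h import *
a=cv2.imread('pics/side0.png');b=bot.capture('side')
for n,(x0,y0,x1,y1) in dict(jar=(460,255,515,320),vial=(395,205,425,245),tipbox=(205,145,280,200)).items():
    f=lambda i:rects(mask(i[y0:y1,x0:x1],(3,110,60),(32,255,255)),15)
    print(n,[(round(q),np.round(r[0],1)) for q,r in f(a)],[(round(q),np.round(r[0],1)) for q,r in f(b)])
stat();print(bot.hand_in())"
```

```text
jar [] [(46, array([23.1, 34.2]))]
vial [(62, array([16. , 11.5]))] [(64, array([16., 11.]))]
tipbox [(2134, array([39.1, 27.9]))] [(1569, array([39.2, 28.2]))]
18.575 [0.4425 0.1612 0.1876] yaw -6.49 cr [-150.1    1.3] F [ 0.67  0.58 -0.24] 0.006852368666635995
the job is handed in; nothing more can be done
None
```

The column is in the V-groove with its end against the orange stop, and I handed the job in at about 18.6 s. I rolled it along the bench and up the ramp with both fingers behind it. Then I pushed it endwise along the groove with the jaws shut, and moved clear.

- **At the stop:** the arm stopped advancing and the pushing force rose to about 7 N. After I backed off, the side and top views showed the bar level in the groove and touching the stop.
- **On the way:** the bar rolled ahead of the fingers on the flat and reached the ramp still about 8° out of line. It squared up against both fingers on the ramp before going over the crest.
- **Bystanders:** the vial and tip box are in the same place by colour centroid, within about half a pixel. The tip box's colour area came out smaller (2134 to 1569 pixels), which I put down to the arm's shadow but did not check. The colour check for the jar failed because its mask found nothing in the first picture. I can only say the jar looked unmoved in the top view. The look-alikes also looked unmoved, though the arm hid most of the turquoise one at the end.

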